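# Reset the grinder: lock cap off, three clicks coarser, and hold

## Task

Lift the steel lock cap up off its post on the coffee grinder and stand it gently upright on the bare table, clear of the grinder. Then swing the grinder's sprung setting lever away from its rest, over the bare post, exactly three clicks (never a fourth; count them by feel), and finish with the fingers still on the lever's grip, holding it at the third click while I tighten the clamp screw: it springs back if you let go. Leave everything else where it stands.

Things in the scene. Friction and masses are not known exactly. Their poses are not given: they have to be found in the camera images.
- grinder: Low black coffee grinder without hopper, fixed to the table, 124 mm diameter (foot 148 mm), 114 mm high. Origin on its upright axis at table height, z up; the setting lever on its top turns about this axis. Its x axis points away from the robot, give or take 0.5 rad. A pawl housing behind (+x) reaches 97 mm from the axis, a chute on its right 105 mm (up to 72 mm high).
- post_top (a point): Centre of the top of the upright post (10 mm diameter) that the lock cap stands over, on a bracket in front of the grinder, 90 mm from its axis, 98 mm above the table. The lever passes 4 mm above the bare post.
- lever (a joint): Lever angle, rad: 0 at rest, growing counter-clockwise seen from above, stop at 1.07. A sprung roller snaps over a tooth (a click) at 0.098, 0.295, 0.491, 0.687 ..., 27 mm apart at the grip; the third click's place is midway between two teeth, 0.589. At the grip the return spring takes 5 to 7 N; each tooth adds up to 4 N, then gives it back. The lock cap stops the lever before the first click.
- grip: Upright round black grip on the end of the lever, 140 mm from the grinder's axis, 15 to 19 mm diameter, 47 mm high; at rest it points to the robot and its left. Origin at the centre of its foot, 110 mm above the table; the steel lever arm (14 mm wide, 8 mm thick) lies below it, top at that height. It turns freely on its own axis.
- grip_mid (a point): Point on the axis of the lever's grip, 26 mm above its foot, 137 mm above the table.
- lock_cap: Loose plain steel sleeve closed at the top, 34 mm diameter, 84 mm high, dark rings near the top; about 0.2 kg. Origin at the centre of its underside, z up. It stands over the post (bore 13 mm, on 28 mm of post), underside 70 mm and top 154 mm above the table: lift by over 30 mm, straight up, to clear. The lever arm, 4 mm beside it, has its top 110 mm above the table.
- lock_cap_top (a point): Centre of the lock cap's top, 84 mm above its underside. (For setting it down: more things stand fixed along the table's right, y below -0.22, and along its back, x above 0.75; between them and the listed things the table is bare.)
- shot_a: Bystander: small shot glass, 50 mm diameter, 64 mm high. Origin at the centre of its underside.
- blind_basket: Bystander: shallow round steel basket, 70 mm diameter, 24 mm high. Origin at the centre of its underside.
- stir_cup: Bystander: white paper cup of wooden stirrers, 70 mm diameter, 126 mm high. Origin at the centre of its underside.
- water_glass: Bystander: clear empty drinking glass, 80 mm diameter, 91 mm high. Origin at the centre of its underside.
- timer: Bystander: white kitchen timer, 58 by 66 by 22 mm. Origin at the centre of its underside.
Things that resemble listed ones, but are neither listed nor needed, are in the scene too. What is shaped like the lock_cap but pink or yellow is not meant.

How it is judged:
On the way, in this order (a step that is already met when the one before it is completed fails the run):
1. the lock cap is lifted off its post, the lever still at rest (height (world z) of lock_cap above 0.102 m and value of joint lever below 0.098 rad), for 0.1 s.
2. the lock cap stands upright on the table, let go (height (world z) of lock_cap below 0.005 m and angle between lock_cap's own z axis and vertical below 0.1 rad and contact force between the fingers and lock_cap below 0.05 N and value of joint lever below 0.098 rad), for 0.2 s.
3. the lever is at the third click (value of joint lever between 0.5 and 0.68 rad), for 0.2 s.
At the end, for the whole second after the job is handed in: The lever is held still between the third and the fourth click (0.50 to 0.68 rad) by the fingers on its grip (at least 2 N), and the lock cap stands upright (within 0.1 rad) and at rest on the table, touching neither fingers nor grinder (all of step 3 and velocity of joint lever between -0.1 and 0.1 rad/s and contact force between the fingers and grip above 2 N and height (world z) of lock_cap below 0.005 m and angle between lock_cap's own z axis and vertical below 0.1 rad and linear speed of lock_cap below 0.02 m/s and contact force between lock_cap and grinder below 0.05 N); the arm keeps its last pose, push and grip.
It fails at once if the lever clicked a fourth time (value of joint lever above 0.7 rad).
It fails at once if a bystander was moved by more than 20 mm (distance of any of shot_a, blind_basket, stir_cup, water_glass, timer from where it was at the start of the episode above 0.02 m).
It fails at once if the lock cap was thrown, or dropped from a height (linear speed of lock_cap above 1.2 m/s).
It also fails if it takes over 69 s, if anything falls off the work surface, if the arm or the gripper's body presses on something with over 40 N, if the wrist force passes 120 N, or if a joint passes its speed limit or range.

## Robot

A 6-joint arm with a two-finger parallel gripper is mounted at the origin on the work surface; the furniture and walls round the work are solid. World frame = base frame: x ahead of the robot, y to its left, z up, the work surface at z = 0. Lengths are in m, angles in rad, forces in N, time in s.
With the tool pointing down it reaches from about 0.225 to 0.725 m from the base axis. Payload 3.1 kg.
Tool frame: the origin (TCP) lies between the finger pads; the fingertips stand 22 mm ahead of it and the grasp point (between the pads) lies 3 mm ahead of it; z points along the fingers, y is the line along which they close (so a half turn about z gives the same grasp; the last joint's range is limited). The gripper opens to 85 mm and grips with 20 to 120 N. Pads are 22 mm wide; open, the fingers measure 114 mm over their backs; the gripper's body (76 mm by 85 mm) begins 54 mm behind the grasp point. The pads swing forward as they close: fully open they stand 13 mm farther back than shut.
Start: joints at [-1.337, 0.048, 0.099, 1.622, 0, 1.443], TCP at [0.186, -0.491, 0.253] pointing down, gripper open.
Joint ranges: [-2.91, 2.91], [-0.99, 1.94], [-1.21, 1.42], [-2.12, 2.29], [-1.49, 1.47], [-3.14, 3.14]. Speed limits (rad/s): [2.79, 2.79, 3.14, 3.14, 3.14, 3.14].

## Interface

Orientations are given as a 3x3 rotation matrix whose columns are the frame's x, y, z axes.
In Python, from cell import manip gives the robot as it stands.
- The arm moves only by the shell command python3 -m handwheel 'ROWS' [FORCE]. ROWS is JSON, a list of rows, each an object with "gripper": the opening, from 0 (shut) to 1 (fully open); "linear": the shift along the tool's x, y, z normalised to -1 to 1, where 1 is 100 mm, a list of three; "delta_rot": the turn, a rotation vector about the tool's x, y, z normalised to -1 to 1, where 1 is 180 degrees, a list of three. In form: [{"gripper": gripper, "linear": [x, y, z], "delta_rot": [ax, ay, az]}, ...]. A call has exactly 8 rows; each row shifts and turns the commanded pose from where the row before left it, along the tool's axes as they then stand; what a row does not reach is not made up. A row lasts 1/10 s, in which the tool goes at most 50 mm and 8.59 degrees, less where a joint would pass 70% of its speed; a pose out of reach is approached as far as the arm can. A call with a number of a shift or a turn outside -1 to 1 is refused whole. A call with a gripper value outside its range is refused whole. The fingers move at their own pace and stop on an object; FORCE is the grip in N (left out, the last holds). Time passes only in rows, so rows that do not move let the fingers close, or fill a call up. It gives the time, the measured TCP pose, the force, the opening and the grip force at its end, in the units of the state.
- manip.observe(): the state, without advancing time (a new reading comes with each control period).
- manip.snapshot(name): name is "scene" or "top" or "wrist"; returns a dict with "image" (480x640x3 uint8, red, green, blue), "fx", "fy", "cx", "cy" (pixels), "k1" (the pictures are not rectified: a ray, as slopes to the right and down, at radius r is drawn at 1 + k1 r^2 times it, then the intrinsics apply), "R" (3x3) and "t" (3): a world point X has camera coordinates R X + t. Camera axes: x right, y down, z forward; pixel columns grow to the right and rows downward; lengths in m; the calibration is good to about 2 mm. A picture is of the moment at which its call begins. There is no depth.
- manip.close_job(): hands the job in; it is judged then, once.
The state is a dict: "clock": time; "q": joint angles; "joint_velocities": joint speeds; "effort": joint torques, N m; "eef_pos": TCP position; "ee_rot": TCP orientation; "force": force on the tool from outside, world axes, zero at the start; "moment": the same for the moment, N m; "width": finger opening in m; "gripper_force": force on a finger pad.
Only numpy, scipy, OpenCV 4.12 (cv2) and the standard library are available. Lean on these libraries where they do the work, as an engineer would, in place of code of your own. Each camera call takes 0.05 s, during which the arm holds its last target. There are 200 camera calls.

## Working session

There is one attempt and no reset: what is moved stays moved. The work goes in short steps, Python scripts to look and compute and a shell command to move; the robot and the scene stay as the last step left them, time stands still between calls to the robot, and variables do not carry over. Pictures are saved under pics/ and viewed, at most 10 in all, crops included, and the job is handed in when it is done.

```bash
mkdir -p pics
cat > h.py <<'E'
import numpy as np, cv2, json
from cell import manip
def snap(n,f):
    s=manip.snapshot(n); cv2.imwrite(f'pics/{f}.png',cv2.cvtColor(s['image'],cv2.COLOR_RGB2BGR))
    np.savez(f'pics/{f}.npz',**{k:s[k] for k in s}); return s
def load(f): return np.load(f'pics/{f}.npz')
def ray(f,u,v):
    s=load(f); d=cv2.undistortPointsIter if 0 else None
    K=np.array([[s['fx'],0,s['cx']],[0,s['fy'],s['cy']],[0,0,1]],float)
    p=cv2.undistortPoints(np.array([[[u,v]]],float),K,np.array([float(s['k1']),0,0,0]))[0,0]
    R=s['R'];o=-R.T@s['t'];r=R.T@np.array([p[0],p[1],1]);return o,r/np.linalg.norm(r)
def onz(f,u,v,z):
    o,r=ray(f,u,v);return o+r*(z-o[2])/r[2]
def tri(*obs):
    A=np.zeros((3,3));b=np.zeros(3);L=[ray(*x) for x in obs]
    for o,r in L: P=np.eye(3)-np.outer(r,r);A+=P;b+=P@o
    X=np.linalg.solve(A,b);return X,[np.linalg.norm(np.cross(X-o,r)) for o,r in L]
def proj(f,X):
    s=load(f);K=np.array([[s['fx'],0,s['cx']],[0,s['fy'],s['cy']],[0,0,1]],float)
    return cv2.projectPoints(np.array([X],float),cv2.Rodrigues(s['R'])[0],s['t'].astype(float),K,np.array([float(s['k1']),0,0,0]))[0].ravel()
def crop(f,u0,v0,u1,v1,k,g):
    i=cv2.imread(f'pics/{f}.png')[v0:v1,u0:u1];cv2.imwrite(f'pics/{g}.png',cv2.resize(i,None,fx=k,fy=k,interpolation=cv2.INTER_CUBIC))
def st():
    o=manip.observe()
    for k in('clock','q','eef_pos','force','moment','width','gripper_force'):print(k,np.round(o[k],4))
    print(np.round(o['ee_rot'],3))
E
python3 - <<'E'
from h import *
snap('top','top1');snap('scene','scene1');st()
for f in('top1','scene1'):
    s=load(f);print(f,-s['R'].T@s['t'],s['fx'],s['k1'])
E
```

```text
clock 0.1
q [-1.3368  0.0487  0.0977  1.622  -0.      1.443 ]
eef_pos [ 0.1857 -0.4905  0.2522]
force [ 1.072  -0.7731  0.2451]
moment [-0.0222  0.0219 -0.0619]
width 0.0853
gripper_force 0.0
[[ 0.935  0.354 -0.001]
 [ 0.354 -0.935  0.002]
 [ 0.    -0.002 -1.   ]]
top1 [0.41324596 0.12071405 0.94498637] 448.03426336766347 -0.10116783199202915
scene1 [-0.13843221  0.98546     0.75134621] 602.1325837155711 -0.20459300245734108
```

View pics/top1.png

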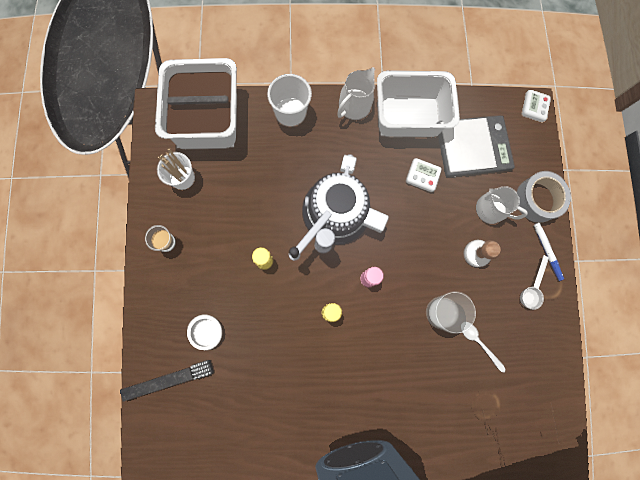

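View pics/scene1.png

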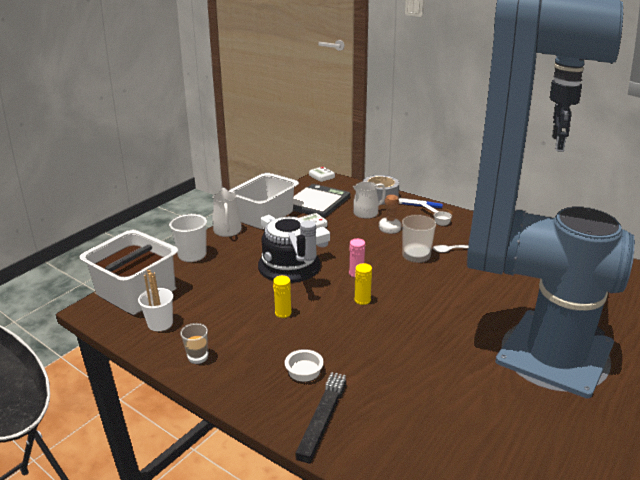

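Top: cap at about (325,240), grip near (294,253), grinder centred near (338,203), with yellow/pink decoys around. Scene: cap at about (308,240). I'll enlarge both views.

Run:
```python
from h import *
crop('top1',270,170,370,270,6,'a');crop('scene1',250,200,350,300,6,'b')
a=cv2.imread('pics/a.png');b=cv2.imread('pics/b.png')
cv2.imwrite('pics/c1.png',cv2.resize(np.hstack([a,b]),(800,400)))
for n,u,v,z in[('grinderfront',338,203,.114),('y1',262,257,.084),('y2',332,313,.084),('pink',373,276,.084),('basket',205,333,.0),('timer',424,176,.02),('shot',160,239,.03),('cap',325,239,.154),('grip',294,253,.157)]:print(n,onz('top1',u,v,z).round(3))
```

```text
grinderfront [0.618 0.049 0.114]
y1 [0.521 0.197 0.084]
y2 [0.411 0.064 0.084]
pink [ 0.48  -0.017  0.084]
basket [0.375 0.323 0.   ]
timer [ 0.7   -0.149  0.02 ]
shot [0.569 0.413 0.03 ]
cap [0.543 0.078 0.154]
grip [0.518 0.134 0.157]
```

View pics/c1.png

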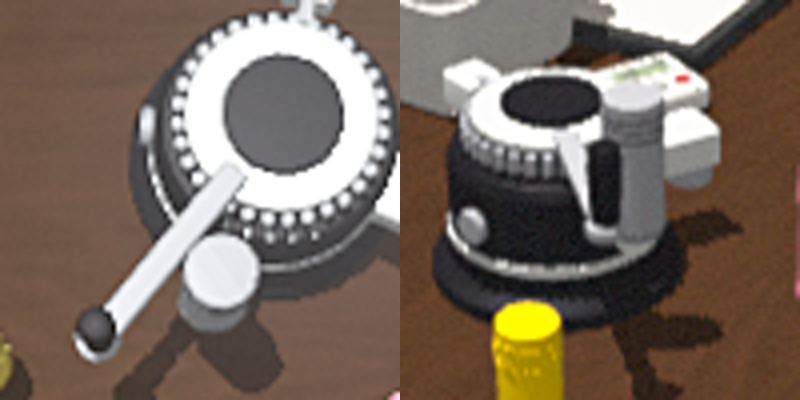

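Crop (4x): in top the disc centre is (340.8,198.8), cap top (325.5,237.5), grip top (294.3,252). In scene the disc is (287.8,225.3), cap top (308.3,223.8), grip top (301.3,237).

Run:
```python
from h import *
P={}
for n,a,b in[('disc',(340.8,198.8),(287.8,225.3)),('cap',(325.5,237.5),(308.3,223.8)),('grip',(294.3,252),(301.3,237))]:
    X,e=tri(('top1',*a),('scene1',*b));P[n]=X;print(n,X.round(4),np.round(e,4))
for n in('cap','grip'):
    d=(P[n]-P['disc'])[:2];print(n,np.hypot(*d),np.arctan2(d[1],d[0]))
d=(P['cap']-P['grip'])[:2];print(np.hypot(*d))
```

```text
disc [0.6274 0.0427 0.1101] [0.0002 0.0002]
cap [0.5446 0.0762 0.1533] [0.0009 0.0009]
grip [0.5198 0.1328 0.1546] [0.0002 0.0002]
cap 0.08922583619214372 2.7572005538551974
grip 0.14029564919395804 2.444168438968056
0.06184472007153153
```

Heights and radii agree with the text (89 of 90 mm, 140 mm, heights 153/155). I'll move above the cap first.

```bash
R='x'
python3 -m handwheel '[{"gripper":1,"linear":[0.336,-0.252,-0.02],"delta_rot":[0,0,0]},{"gripper":1,"linear":[0.336,-0.252,-0.02],"delta_rot":[0,0,0]},{"gripper":1,"linear":[0.336,-0.252,-0.02],"delta_rot":[0,0,0]},{"gripper":1,"linear":[0.336,-0.252,-0.02],"delta_rot":[0,0,0]},{"gripper":1,"linear":[0.336,-0.252,-0.02],"delta_rot":[0,0,0]},{"gripper":1,"linear":[0.336,-0.252,-0.02],"delta_rot":[0,0,0]},{"gripper":1,"linear":[0.336,-0.252,-0.02],"delta_rot":[0,0,0]},{"gripper":1,"linear":[0.336,-0.252,-0.02],"delta_rot":[0,0,0]}]' 40
python3 -m handwheel '[{"gripper":1,"linear":[0.336,-0.252,0],"delta_rot":[0,0,0]},{"gripper":1,"linear":[0.336,-0.252,0],"delta_rot":[0,0,0]},{"gripper":1,"linear":[0.336,-0.252,0],"delta_rot":[0,0,0]},{"gripper":1,"linear":[0.336,-0.252,0],"delta_rot":[0,0,0]},{"gripper":1,"linear":[0.336,-0.252,0],"delta_rot":[0,0,0]},{"gripper":1,"linear":[0.336,-0.252,0],"delta_rot":[0,0,0]},{"gripper":1,"linear":[0.336,-0.252,0],"delta_rot":[0,0,0]},{"gripper":1,"linear":[0.336,-0.252,0],"delta_rot":[0,0,0]}]'
python3 -m handwheel '[{"gripper":0.7,"linear":[0,0,0],"delta_rot":[0,0,-0.045]},{"gripper":0.7,"linear":[0,0,0],"delta_rot":[0,0,-0.045]},{"gripper":0.7,"linear":[0,0,0],"delta_rot":[0,0,-0.045]},{"gripper":0.7,"linear":[0,0,0],"delta_rot":[0,0,-0.045]},{"gripper":0.7,"linear":[0,0,0],"delta_rot":[0,0,-0.045]},{"gripper":0.7,"linear":[0,0,0],"delta_rot":[0,0,-0.045]},{"gripper":0.7,"linear":[0,0,0],"delta_rot":[0,0,-0.045]},{"gripper":0.7,"linear":[0,0,0],"delta_rot":[0,0,-0.045]}]'
python3 -m handwheel '[{"gripper":0.7,"linear":[0,0,0],"delta_rot":[0,0,-0.04]},{"gripper":0.7,"linear":[0,0,0],"delta_rot":[0,0,-0.04]},{"gripper":0.7,"linear":[0,0,0],"delta_rot":[0,0,-0.04]},{"gripper":0.7,"linear":[0,0,0],"delta_rot":[0,0,-0.037]},{"gripper":0.7,"linear":[0,0,0],"delta_rot":[0,0,0]},{"gripper":0.7,"linear":[0,0,0],"delta_rot":[0,0,0]},{"gripper":0.7,"linear":[0,0,0],"delta_rot":[0,0,0]},{"gripper":0.7,"linear":[0,0,0],"delta_rot":[0,0,0]}]'
python3 - <<'E'
from h import *
snap('wrist','w1');st()
print(proj('w1',[.5446,.0762,.154]),proj('w1',[.52,.133,.157]))
crop('w1',0,0,640,480,1.25,'w1b')
E
```

```text
clock: 0.9
eef_pos: [0.3663, -0.2056, 0.269]
ee_rot: [[0.935, 0.354, -0.0], [0.354, -0.935, 0.0], [-0.0, -0.0, -1.0]]
force: [1.0, 0.2, 0.1]
width: 0.0856
gripper_force: 0.0
clock: 1.7
eef_pos: [0.5463, 0.0781, 0.2686]
ee_rot: [[0.935, 0.354, -0.001], [0.354, -0.935, -0.0], [-0.001, -0.0, -1.0]]
force: [0.5, -0.8, 0.4]
width: 0.0856
gripper_force: 0.0
clock: 2.5
eef_pos: [0.5456, 0.0764, 0.2686]
ee_rot: [[0.072, 0.997, -0.001], [0.997, -0.072, -0.0], [-0.0, -0.001, -1.0]]
force: [-0.3, -0.7, 0.5]
width: 0.0598
gripper_force: 0.0
clock: 3.3
eef_pos: [0.5459, 0.0764, 0.2692]
ee_rot: [[-0.402, 0.915, -0.0], [0.915, 0.402, 0.0], [0.0, -0.0, -1.0]]
force: [0.4, 0.7, 0.3]
width: 0.0605
gripper_force: 0.0
clock 3.35
q [ 0.0173  0.1218  0.2097  1.6588 -0.      1.1737]
eef_pos [0.5459 0.0764 0.2692]
force [-0.5256  0.0347 -0.6549]
moment [ 0.0037 -0.0103 -0.0038]
width 0.0598
gripper_force 0.0
[[-0.403  0.915 -0.   ]
 [ 0.915  0.403 -0.   ]
 [ 0.    -0.    -1.   ]]
[322.79752493 241.44054394] [323.24410511 155.38992421]
```

View pics/w1b.png

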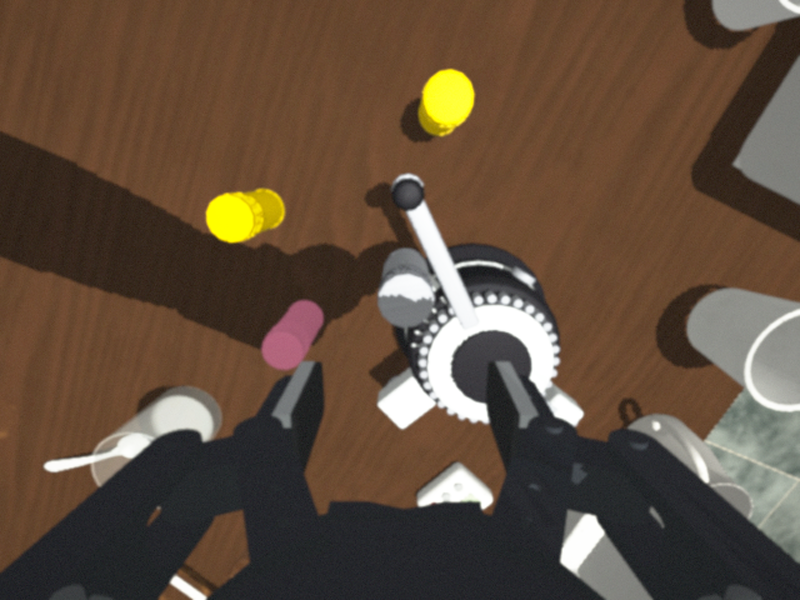

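The wrist view shows the cap top at (325,241) and the grip top at (326,155) in native pixels, within 2 mm of the prediction. The fingers straddle the cap and clear the lever. I'll descend and close.

```bash
python3 -m handwheel '[{"gripper":0.7,"linear":[0,0,0.2],"delta_rot":[0,0,0]},{"gripper":0.7,"linear":[0,0,0.2],"delta_rot":[0,0,0]},{"gripper":0.7,"linear":[0,0,0.2],"delta_rot":[0,0,0]},{"gripper":0.7,"linear":[0,0,0.2],"delta_rot":[0,0,0]},{"gripper":0.7,"linear":[0,0,0.2],"delta_rot":[0,0,0]},{"gripper":0.7,"linear":[0,0,0.2],"delta_rot":[0,0,0]},{"gripper":0.7,"linear":[0,0,0.09],"delta_rot":[0,0,0]},{"gripper":0.7,"linear":[0,0,0],"delta_rot":[0,0,0]}]'
python3 -m handwheel '[{"gripper":0.4,"linear":[0,0,0],"delta_rot":[0,0,0]},{"gripper":0.3,"linear":[0,0,0],"delta_rot":[0,0,0]},{"gripper":0.2,"linear":[0,0,0],"delta_rot":[0,0,0]},{"gripper":0.1,"linear":[0,0,0],"delta_rot":[0,0,0]},{"gripper":0,"linear":[0,0,0],"delta_rot":[0,0,0]},{"gripper":0,"linear":[0,0,0],"delta_rot":[0,0,0]},{"gripper":0,"linear":[0,0,0],"delta_rot":[0,0,0]},{"gripper":0,"linear":[0,0,0],"delta_rot":[0,0,0]}]' 40
```

```text
clock: 4.15
eef_pos: [0.5446, 0.0764, 0.1386]
ee_rot: [[-0.403, 0.915, -0.004], [0.915, 0.403, -0.0], [0.001, -0.003, -1.0]]
force: [0.0, -0.2, -0.7]
width: 0.0596
gripper_force: 0.0
clock: 4.95
eef_pos: [0.5469, 0.0764, 0.1419]
ee_rot: [[-0.403, 0.915, 0.003], [0.915, 0.403, 0.0], [-0.001, 0.003, -1.0]]
force: [-1.0, -0.3, 6.4]
width: 0.0329
gripper_force: 40.1
```

```bash
python3 -m handwheel '[{"gripper":0,"linear":[0,0,-0.06],"delta_rot":[0,0,0]},{"gripper":0,"linear":[0,0,-0.06],"delta_rot":[0,0,0]},{"gripper":0,"linear":[0,0,-0.08],"delta_rot":[0,0,0]},{"gripper":0,"linear":[0,0,-0.1],"delta_rot":[0,0,0]},{"gripper":0,"linear":[0,0,-0.15],"delta_rot":[0,0,0]},{"gripper":0,"linear":[0,0,-0.2],"delta_rot":[0,0,0]},{"gripper":0,"linear":[0,0,-0.2],"delta_rot":[0,0,0]},{"gripper":0,"linear":[0,0,-0.1],"delta_rot":[0,0,0]}]'
python3 - <<'E'
from h import *
snap('wrist','w2');snap('scene','s2');st()
a=cv2.imread('pics/w2.png')[100:480,120:520];b=cv2.imread('pics/s2.png')[120:310,230:430]
cv2.imwrite('pics/c2.png',np.hstack([a,cv2.resize(b,(400,380))]))
E
```

```text
clock: 5.75
eef_pos: [0.5463, 0.0764, 0.2386]
ee_rot: [[-0.403, 0.915, 0.003], [0.915, 0.403, 0.0], [-0.001, 0.003, -1.0]]
force: [1.4, -0.5, -1.9]
width: 0.0328
gripper_force: 40.3
clock 5.85
q [ 0.0174  0.1115  0.1364  1.5917 -0.      1.1729]
eef_pos [0.5468 0.0764 0.2381]
force [ 0.5518 -0.9297 -1.5082]
moment [ 0.0276 -0.0156 -0.0083]
width 0.0325
gripper_force 40.3382
[[-0.403  0.915  0.004]
 [ 0.915  0.403  0.   ]
 [-0.002  0.004 -1.   ]]
```

View pics/c2.png

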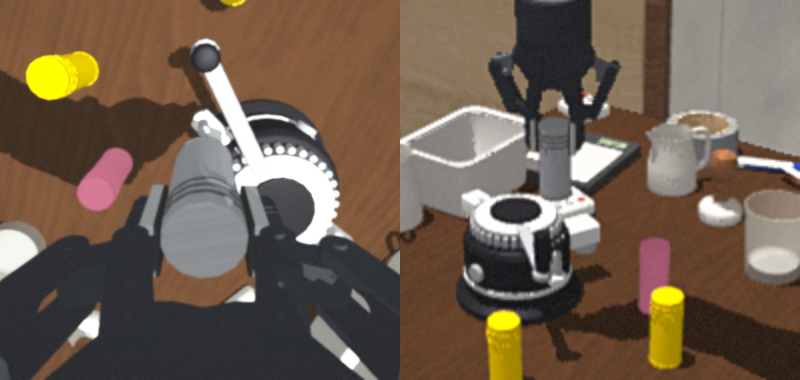

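The cap is off, upright in the fingers and clear of the post, and the lever is at rest. I'll carry it to the bare table at (0.36, 0.19).

```bash
python3 -m handwheel '[{"gripper":0,"linear":[0.1,-0.07,0],"delta_rot":[0,0,0]},{"gripper":0,"linear":[0.26,-0.19,0],"delta_rot":[0,0,0]},{"gripper":0,"linear":[0.3,-0.2,0],"delta_rot":[0,0,0]},{"gripper":0,"linear":[0.3,-0.22,0],"delta_rot":[0,0,0]},{"gripper":0,"linear":[0.3,-0.22,0],"delta_rot":[0,0,0]},{"gripper":0,"linear":[0.3,-0.2,0],"delta_rot":[0,0,0]},{"gripper":0,"linear":[0.2,-0.15,0],"delta_rot":[0,0,0]},{"gripper":0,"linear":[0,0,0],"delta_rot":[0,0,0]}]'
python3 -m handwheel '[{"gripper":0,"linear":[0,0,0.1],"delta_rot":[0,0,0]},{"gripper":0,"linear":[0,0,0.2],"delta_rot":[0,0,0]},{"gripper":0,"linear":[0,0,0.3],"delta_rot":[0,0,0]},{"gripper":0,"linear":[0,0,0.3],"delta_rot":[0,0,0]},{"gripper":0,"linear":[0,0,0.3],"delta_rot":[0,0,0]},{"gripper":0,"linear":[0,0,0.2],"delta_rot":[0,0,0]},{"gripper":0,"linear":[0,0,0.1],"delta_rot":[0,0,0]},{"gripper":0,"linear":[0,0,0],"delta_rot":[0,0,0]}]'
python3 -m handwheel '[{"gripper":0,"linear":[0,0,0.02],"delta_rot":[0,0,0]},{"gripper":0,"linear":[0,0,0.02],"delta_rot":[0,0,0]},{"gripper":0,"linear":[0,0,0.02],"delta_rot":[0,0,0]},{"gripper":0,"linear":[0,0,0.02],"delta_rot":[0,0,0]},{"gripper":0,"linear":[0,0,0.02],"delta_rot":[0,0,0]},{"gripper":0,"linear":[0,0,0.02],"delta_rot":[0,0,0]},{"gripper":0,"linear":[0,0,0],"delta_rot":[0,0,0]},{"gripper":0,"linear":[0,0,0],"delta_rot":[0,0,0]}]'
python3 -c "from h import *;st()"
```

```text
clock: 6.65
eef_pos: [0.3564, 0.1881, 0.234]
ee_rot: [[-0.407, 0.913, -0.004], [0.913, 0.407, -0.0], [0.002, -0.004, -1.0]]
force: [0.5, -0.7, -1.5]
width: 0.0331
gripper_force: 40.4
clock: 7.45
eef_pos: [0.3589, 0.186, 0.0827]
ee_rot: [[-0.402, 0.915, -0.005], [0.915, 0.402, -0.002], [0.0, -0.005, -1.0]]
force: [-0.4, -1.1, -1.5]
width: 0.0331
gripper_force: 40.4
clock: 8.25
eef_pos: [0.3605, 0.187, 0.0733]
ee_rot: [[-0.403, 0.915, -0.0], [0.915, 0.403, 0.0], [0.0, -0.0, -1.0]]
force: [-0.2, -0.6, -2.1]
width: 0.033
gripper_force: 40.4
clock 8.25
q [ 3.1300e-01 -2.3100e-01 -5.1970e-01  1.2822e+00  1.0000e-04  1.4686e+00]
eef_pos [0.3605 0.187  0.0733]
force [-0.1663 -0.5922 -2.0746]
moment [ 0.0027 -0.023   0.018 ]
width 0.033
gripper_force 40.4134
[[-0.403  0.915 -0.   ]
 [ 0.915  0.403  0.   ]
 [ 0.    -0.    -1.   ]]
```

Not touching yet, so I'll inch down in 0.5 mm steps.

```bash
python3 -m handwheel '[{"gripper":0,"linear":[0,0,0.005],"delta_rot":[0,0,0]},{"gripper":0,"linear":[0,0,0.005],"delta_rot":[0,0,0]},{"gripper":0,"linear":[0,0,0.005],"delta_rot":[0,0,0]},{"gripper":0,"linear":[0,0,0.005],"delta_rot":[0,0,0]},{"gripper":0,"linear":[0,0,0],"delta_rot":[0,0,0]},{"gripper":0,"linear":[0,0,0],"delta_rot":[0,0,0]},{"gripper":0,"linear":[0,0,0],"delta_rot":[0,0,0]},{"gripper":0,"linear":[0,0,0],"delta_rot":[0,0,0]}]'
```

```text
clock: 9.05
eef_pos: [0.3606, 0.187, 0.072]
ee_rot: [[-0.403, 0.915, 0.0], [0.915, 0.403, 0.0], [-0.0, 0.0, -1.0]]
force: [-2.5, -1.2, 6.0]
width: 0.033
gripper_force: 41.2
```

The cap touches the table (6 N), so I'll release it gently.

```bash
python3 -m handwheel '[{"gripper":0.42,"linear":[0,0,0],"delta_rot":[0,0,0]},{"gripper":0.45,"linear":[0,0,0],"delta_rot":[0,0,0]},{"gripper":0.5,"linear":[0,0,0],"delta_rot":[0,0,0]},{"gripper":0.55,"linear":[0,0,0],"delta_rot":[0,0,0]},{"gripper":0.6,"linear":[0,0,0],"delta_rot":[0,0,0]},{"gripper":0.7,"linear":[0,0,0],"delta_rot":[0,0,0]},{"gripper":0.7,"linear":[0,0,0],"delta_rot":[0,0,0]},{"gripper":0.7,"linear":[0,0,0],"delta_rot":[0,0,0]}]' 20
python3 -m handwheel '[{"gripper":0.7,"linear":[0,0,-0.1],"delta_rot":[0,0,0]},{"gripper":0.7,"linear":[0,0,-0.2],"delta_rot":[0,0,0]},{"gripper":0.7,"linear":[0,0,-0.3],"delta_rot":[0,0,0]},{"gripper":0.7,"linear":[0,0,-0.3],"delta_rot":[0,0,0]},{"gripper":0.7,"linear":[0,0,-0.3],"delta_rot":[0,0,0]},{"gripper":0.7,"linear":[0,0,-0.3],"delta_rot":[0,0,0]},{"gripper":0.7,"linear":[0,0,-0.1],"delta_rot":[0,0,0]},{"gripper":0.7,"linear":[0,0,0],"delta_rot":[0,0,0]}]'
python3 - <<'E'
from h import *
snap('scene','s3');st();crop('s3',240,200,440,350,3,'c3')
snap('top','t3');print(proj('t3',[.36,.187,.084]),proj('s3',[.36,.187,.084]),proj('s3',[.36,.187,0]))
E
```

```text
clock: 9.85
eef_pos: [0.3605, 0.187, 0.0713]
ee_rot: [[-0.403, 0.915, 0.0], [0.915, 0.403, 0.0], [-0.0, 0.0, -1.0]]
force: [0.2, -0.3, -0.7]
width: 0.0598
gripper_force: 0.0
clock: 10.65
eef_pos: [0.3617, 0.1874, 0.2335]
ee_rot: [[-0.403, 0.915, 0.004], [0.915, 0.403, 0.001], [-0.0, 0.004, -1.0]]
force: [0.4, 0.4, 0.8]
width: 0.0598
gripper_force: 0.0
clock 10.7
q [ 0.313  -0.2668 -0.2322  1.6042  0.      1.4686]
eef_pos [0.3609 0.1871 0.2317]
force [-1.0266  0.0442 -0.2028]
moment [-0.0235  0.0149 -0.0603]
width 0.06
gripper_force 0.0
[[-0.403  0.915  0.001]
 [ 0.915  0.403  0.   ]
 [-0.     0.001 -1.   ]]
[267.66810708 341.64093576] [351.83854231 303.8923977 ] [350.84959389 338.43548526]
```

View pics/s3.png

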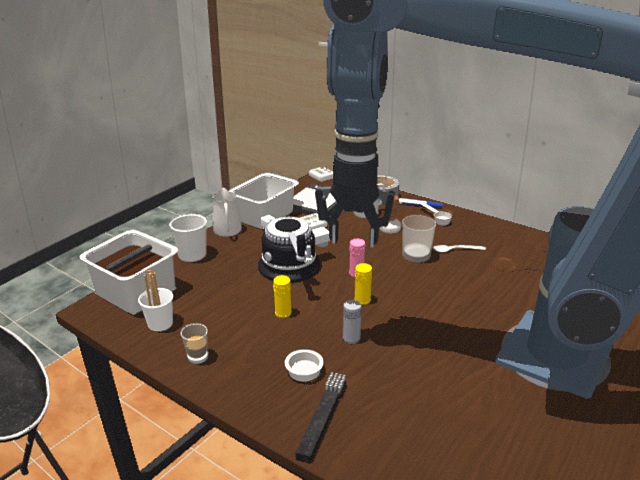

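The cap stands upright at pixels (352,304)–(352,341), as predicted. Now I'll refine the grip position.

Run:
```python
from h import *
X,e=tri(('top1',294.3,252),('scene1',301.3,237),('w1',326.4,155.2),('w2',326,157));print(X,np.round(e,4))
Y,_=tri(('w1',326.4,155.2),('w2',326,157),('top1',294.3,252));print(Y)
o=manip.observe();R=o['ee_rot'];d=X-o['eef_pos'];d[2]=0;print('lin',R.T@d*10)
A=np.array([.627,.0425]);v=X[:2]-A;r=np.hypot(*v);a=np.arctan2(v[1],v[0]);print(r,a)
```

```text
[0.52095897 0.13337321 0.15427845] [0.001  0.0015 0.0011 0.0013]
[0.52246861 0.13320497 0.13674771]
lin [-1.13812436  1.25480603 -0.00153276]
0.1396518501367533 2.4330702461788882
```

```bash
python3 -m handwheel '[{"gripper":0.7,"linear":[-0.14,0.15,0],"delta_rot":[0,0,0]},{"gripper":0.7,"linear":[-0.2,0.22,0],"delta_rot":[0,0,0]},{"gripper":0.7,"linear":[-0.2,0.22,0],"delta_rot":[0,0,0]},{"gripper":0.7,"linear":[-0.2,0.22,0],"delta_rot":[0,0,0]},{"gripper":0.7,"linear":[-0.2,0.22,0],"delta_rot":[0,0,0]},{"gripper":0.7,"linear":[-0.2,0.225,0],"delta_rot":[0,0,0]},{"gripper":0.7,"linear":[0,0,0],"delta_rot":[0,0,-0.04]},{"gripper":0.7,"linear":[0,0,0],"delta_rot":[0,0,-0.04]}]'
python3 -m handwheel '[{"gripper":0.7,"linear":[0,0,0],"delta_rot":[0,0,-0.04]},{"gripper":0.7,"linear":[0,0,0],"delta_rot":[0,0,-0.04]},{"gripper":0.7,"linear":[0,0,0],"delta_rot":[0,0,-0.04]},{"gripper":0.7,"linear":[0,0,0],"delta_rot":[0,0,-0.04]},{"gripper":0.7,"linear":[0,0,0],"delta_rot":[0,0,0]},{"gripper":0.7,"linear":[0,0,0],"delta_rot":[0,0,0]},{"gripper":0.7,"linear":[0,0,0],"delta_rot":[0,0,0]},{"gripper":0.7,"linear":[0,0,0],"delta_rot":[0,0,0]}]'
python3 - <<'E'
from h import *
snap('wrist','w4');st();crop('w4',120,100,520,400,2,'c4')
print(proj('w4',[.521,.1333,.157]))
E
```

```text
clock: 11.55
eef_pos: [0.5208, 0.1326, 0.2279]
ee_rot: [[-0.621, 0.784, -0.006], [0.784, 0.621, -0.001], [0.003, -0.005, -1.0]]
force: [-0.4, 0.6, -0.5]
width: 0.0597
gripper_force: 0.0
clock: 12.35
eef_pos: [0.5212, 0.1333, 0.2309]
ee_rot: [[-0.92, 0.392, -0.001], [0.392, 0.92, -0.0], [0.001, -0.0, -1.0]]
force: [0.5, -0.7, 0.3]
width: 0.0604
gripper_force: 0.0
clock 12.4
q [0.1256 0.0781 0.0866 1.5796 0.     0.5281]
eef_pos [0.5213 0.1333 0.2311]
force [0.4228 0.2923 0.7443]
moment [0.0143 0.0052 0.0102]
width 0.0598
gripper_force 0.0
[[-0.92   0.392 -0.   ]
 [ 0.392  0.92  -0.   ]
 [ 0.    -0.    -1.   ]]
[324.2766634  262.49230924]
```

View pics/c4.png

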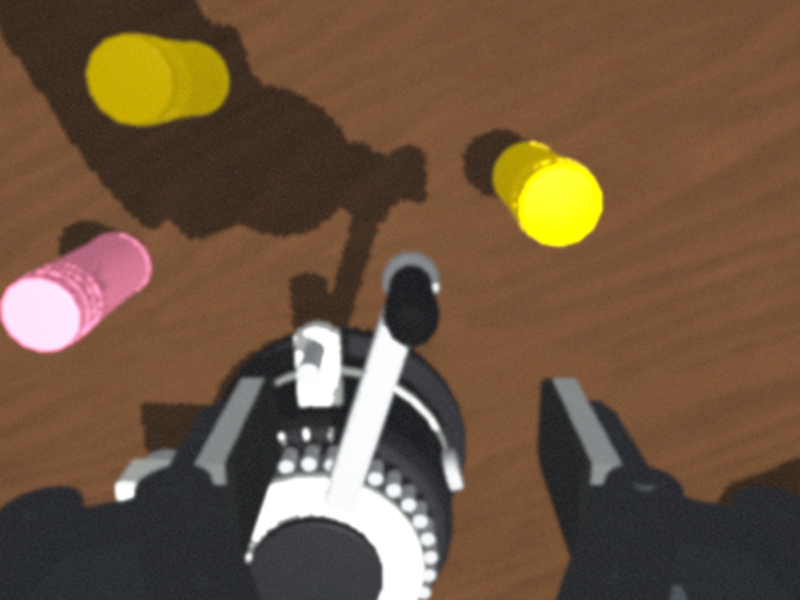

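The grip top at native (326,260) is within 2 mm of the prediction and between the fingers. I'll descend and close.

```bash
python3 -m handwheel '[{"gripper":0.7,"linear":[0,0,0.1],"delta_rot":[0,0,0]},{"gripper":0.7,"linear":[0,0,0.2],"delta_rot":[0,0,0]},{"gripper":0.7,"linear":[0,0,0.2],"delta_rot":[0,0,0]},{"gripper":0.7,"linear":[0,0,0.2],"delta_rot":[0,0,0]},{"gripper":0.7,"linear":[0,0,0.15],"delta_rot":[0,0,0]},{"gripper":0.7,"linear":[0,0,0.05],"delta_rot":[0,0,0]},{"gripper":0.7,"linear":[0,0,0],"delta_rot":[0,0,0]},{"gripper":0.7,"linear":[0,0,0],"delta_rot":[0,0,0]}]'
python3 -m handwheel '[{"gripper":0.4,"linear":[0,0,0],"delta_rot":[0,0,0]},{"gripper":0.3,"linear":[0,0,0],"delta_rot":[0,0,0]},{"gripper":0.2,"linear":[0,0,0],"delta_rot":[0,0,0]},{"gripper":0.1,"linear":[0,0,0],"delta_rot":[0,0,0]},{"gripper":0,"linear":[0,0,0],"delta_rot":[0,0,0]},{"gripper":0,"linear":[0,0,0],"delta_rot":[0,0,0]},{"gripper":0,"linear":[0,0,0],"delta_rot":[0,0,0]},{"gripper":0,"linear":[0,0,0],"delta_rot":[0,0,0]}]' 40
python3 -c "from h import *;st()"
```

```text
clock: 13.2
eef_pos: [0.5218, 0.1334, 0.1421]
ee_rot: [[-0.92, 0.391, 0.001], [0.391, 0.92, 0.0], [-0.001, 0.001, -1.0]]
force: [0.3, 1.0, 0.9]
width: 0.0595
gripper_force: 0.0
clock: 14.0
eef_pos: [0.5221, 0.1337, 0.1423]
ee_rot: [[-0.921, 0.391, 0.002], [0.391, 0.921, 0.001], [-0.001, 0.002, -1.0]]
force: [1.0, 2.6, 5.6]
width: 0.0173
gripper_force: 39.3
clock 14.0
q [ 1.2590e-01  8.5600e-02 -8.1800e-02  1.4012e+00  8.0000e-04  5.2730e-01]
eef_pos [0.5221 0.1337 0.1423]
force [1.0036 2.6233 5.6466]
moment [ 0.4979 -0.1317  0.0226]
width 0.0173
gripper_force 39.2744
[[-0.921  0.391  0.002]
 [ 0.391  0.921  0.001]
 [-0.001  0.002 -1.   ]]
```

Gripped at 17.3 mm width, within the 15–19 mm given. I'll work out the arc increments.

```bash
cat >> h.py <<'E'
A=np.array([.627,.0425]);A0=np.arctan2(.1335-A[1],.5217-A[0])
def lev():
    o=manip.observe();v=o['eef_pos'][:2]-A;a=np.arctan2(v[1],v[0]);t=np.array([-np.sin(a),np.cos(a)])
    print('t',round(o['clock'],2),'ang',round(a-A0,3),'r',round(np.hypot(*v),4),'Ft',round(o['force'][:2]@t,2),'Fr',round(o['force'][:2]@v/np.hypot(*v),2),'z',round(o['eef_pos'][2],4),'w',round(o['width'],4))
E
python3 - <<'E'
from h import *
lev();R=manip.observe()['ee_rot'][:2,:2]
print(A0)
th=np.arange(0,.6,.049);P=np.array([A+.14*np.array([np.cos(A0+t),np.sin(A0+t)]) for t in th])
for t,d in zip(th,np.diff(P,axis=0)):print(round(t+.049,3),(R.T@d*10).round(4), '/4',(R.T@d*10/4).round(4))
E
```

```text
t 14.0 ang -0.003 r 0.1391 Ft -2.64 Fr 0.96 z 0.1423 w 0.0173
2.4289137187455987
0.049 [ 0.0194 -0.0658] /4 [ 0.0049 -0.0164]
0.098 [ 0.0162 -0.0667] /4 [ 0.004  -0.0167]
0.147 [ 0.0129 -0.0674] /4 [ 0.0032 -0.0168]
0.196 [ 0.0096 -0.0679] /4 [ 0.0024 -0.017 ]
0.245 [ 0.0062 -0.0683] /4 [ 0.0016 -0.0171]
0.294 [ 0.0029 -0.0685] /4 [ 0.0007 -0.0171]
0.343 [-0.0005 -0.0686] /4 [-0.0001 -0.0171]
0.392 [-0.0039 -0.0685] /4 [-0.001  -0.0171]
0.441 [-0.0072 -0.0682] /4 [-0.0018 -0.0171]
0.49 [-0.0105 -0.0678] /4 [-0.0026 -0.0169]
0.539 [-0.0138 -0.0672] /4 [-0.0035 -0.0168]
0.588 [-0.0171 -0.0664] /4 [-0.0043 -0.0166]
```

```bash
L='from h import *;lev()'
python3 -m handwheel '[{"gripper":0,"linear":[0.005,-0.0164,0],"delta_rot":[0,0,0]},{"gripper":0,"linear":[0.005,-0.0164,0],"delta_rot":[0,0,0]},{"gripper":0,"linear":[0.005,-0.0164,0],"delta_rot":[0,0,0]},{"gripper":0,"linear":[0.005,-0.0164,0],"delta_rot":[0,0,0]},{"gripper":0,"linear":[0,0,0],"delta_rot":[0,0,0]},{"gripper":0,"linear":[0,0,0],"delta_rot":[0,0,0]},{"gripper":0,"linear":[0,0,0],"delta_rot":[0,0,0]},{"gripper":0,"linear":[0,0,0],"delta_rot":[0,0,0]}]' >/dev/null; python3 -c "$L"
python3 -m handwheel '[{"gripper":0,"linear":[0.004,-0.0167,0],"delta_rot":[0,0,0]},{"gripper":0,"linear":[0.004,-0.0167,0],"delta_rot":[0,0,0]},{"gripper":0,"linear":[0.004,-0.0167,0],"delta_rot":[0,0,0]},{"gripper":0,"linear":[0.004,-0.0167,0],"delta_rot":[0,0,0]},{"gripper":0,"linear":[0,0,0],"delta_rot":[0,0,0]},{"gripper":0,"linear":[0,0,0],"delta_rot":[0,0,0]},{"gripper":0,"linear":[0,0,0],"delta_rot":[0,0,0]},{"gripper":0,"linear":[0,0,0],"delta_rot":[0,0,0]}]' >/dev/null; python3 -c "$L"
python3 -m handwheel '[{"gripper":0,"linear":[0.0032,-0.0168,0],"delta_rot":[0,0,0]},{"gripper":0,"linear":[0.0032,-0.0168,0],"delta_rot":[0,0,0]},{"gripper":0,"linear":[0.0032,-0.0168,0],"delta_rot":[0,0,0]},{"gripper":0,"linear":[0.0032,-0.0168,0],"delta_rot":[0,0,0]},{"gripper":0,"linear":[0,0,0],"delta_rot":[0,0,0]},{"gripper":0,"linear":[0,0,0],"delta_rot":[0,0,0]},{"gripper":0,"linear":[0,0,0],"delta_rot":[0,0,0]},{"gripper":0,"linear":[0,0,0],"delta_rot":[0,0,0]}]' >/dev/null; python3 -c "$L"
python3 -m handwheel '[{"gripper":0,"linear":[0.0024,-0.017,0],"delta_rot":[0,0,0]},{"gripper":0,"linear":[0.0024,-0.017,0],"delta_rot":[0,0,0]},{"gripper":0,"linear":[0.0024,-0.017,0],"delta_rot":[0,0,0]},{"gripper":0,"linear":[0.0024,-0.017,0],"delta_rot":[0,0,0]},{"gripper":0,"linear":[0,0,0],"delta_rot":[0,0,0]},{"gripper":0,"linear":[0,0,0],"delta_rot":[0,0,0]},{"gripper":0,"linear":[0,0,0],"delta_rot":[0,0,0]},{"gripper":0,"linear":[0,0,0],"delta_rot":[0,0,0]}]' >/dev/null; python3 -c "$L"
```

```text
t 14.8 ang 0.027 r 0.139 Ft -8.44 Fr 0.72 z 0.1423 w 0.017
t 15.6 ang 0.086 r 0.1389 Ft -6.69 Fr 0.33 z 0.1423 w 0.0168
t 16.4 ang 0.145 r 0.1388 Ft -4.08 Fr 0.05 z 0.1423 w 0.0167
t 17.2 ang 0.193 r 0.1387 Ft -4.77 Fr -0.15 z 0.1422 w 0.0172
```

The force peaked and then gave back by 0.145, so that is click 1. Continuing.

```bash
L='from h import *;lev()'
python3 -m handwheel '[{"gripper":0,"linear":[0.0016,-0.0171,0],"delta_rot":[0,0,0]},{"gripper":0,"linear":[0.0016,-0.0171,0],"delta_rot":[0,0,0]},{"gripper":0,"linear":[0.0016,-0.0171,0],"delta_rot":[0,0,0]},{"gripper":0,"linear":[0.0016,-0.0171,0],"delta_rot":[0,0,0]},{"gripper":0,"linear":[0,0,0],"delta_rot":[0,0,0]},{"gripper":0,"linear":[0,0,0],"delta_rot":[0,0,0]},{"gripper":0,"linear":[0,0,0],"delta_rot":[0,0,0]},{"gripper":0,"linear":[0,0,0],"delta_rot":[0,0,0]}]' >/dev/null; python3 -c "$L"
python3 -m handwheel '[{"gripper":0,"linear":[0.0007,-0.0171,0],"delta_rot":[0,0,0]},{"gripper":0,"linear":[0.0007,-0.0171,0],"delta_rot":[0,0,0]},{"gripper":0,"linear":[0.0007,-0.0171,0],"delta_rot":[0,0,0]},{"gripper":0,"linear":[0.0007,-0.0171,0],"delta_rot":[0,0,0]},{"gripper":0,"linear":[0,0,0],"delta_rot":[0,0,0]},{"gripper":0,"linear":[0,0,0],"delta_rot":[0,0,0]},{"gripper":0,"linear":[0,0,0],"delta_rot":[0,0,0]},{"gripper":0,"linear":[0,0,0],"delta_rot":[0,0,0]}]' >/dev/null; python3 -c "$L"
python3 -m handwheel '[{"gripper":0,"linear":[0,-0.0171,0],"delta_rot":[0,0,0]},{"gripper":0,"linear":[0,-0.0171,0],"delta_rot":[0,0,0]},{"gripper":0,"linear":[0,-0.0171,0],"delta_rot":[0,0,0]},{"gripper":0,"linear":[0,-0.0171,0],"delta_rot":[0,0,0]},{"gripper":0,"linear":[0,0,0],"delta_rot":[0,0,0]},{"gripper":0,"linear":[0,0,0],"delta_rot":[0,0,0]},{"gripper":0,"linear":[0,0,0],"delta_rot":[0,0,0]},{"gripper":0,"linear":[0,0,0],"delta_rot":[0,0,0]}]' >/dev/null; python3 -c "$L"
python3 -m handwheel '[{"gripper":0,"linear":[-0.001,-0.0171,0],"delta_rot":[0,0,0]},{"gripper":0,"linear":[-0.001,-0.0171,0],"delta_rot":[0,0,0]},{"gripper":0,"linear":[-0.001,-0.0171,0],"delta_rot":[0,0,0]},{"gripper":0,"linear":[-0.001,-0.0171,0],"delta_rot":[0,0,0]},{"gripper":0,"linear":[0,0,0],"delta_rot":[0,0,0]},{"gripper":0,"linear":[0,0,0],"delta_rot":[0,0,0]},{"gripper":0,"linear":[0,0,0],"delta_rot":[0,0,0]},{"gripper":0,"linear":[0,0,0],"delta_rot":[0,0,0]}]' >/dev/null; python3 -c "$L"
```

```text
t 18.0 ang 0.228 r 0.1386 Ft -8.29 Fr 0.17 z 0.1423 w 0.0172
t 18.8 ang 0.286 r 0.1386 Ft -6.68 Fr -2.06 z 0.1423 w 0.0173
t 19.6 ang 0.342 r 0.1385 Ft -3.36 Fr -1.95 z 0.1423 w 0.0171
t 20.4 ang 0.391 r 0.1384 Ft -4.49 Fr -1.96 z 0.1422 w 0.0166
```

Click 2 was felt (peak at 0.228, given back at 0.342), matching the tooth pitch. Now the third.

```bash
L='from h import *;lev()'
python3 -m handwheel '[{"gripper":0,"linear":[-0.0018,-0.0171,0],"delta_rot":[0,0,0]},{"gripper":0,"linear":[-0.0018,-0.0171,0],"delta_rot":[0,0,0]},{"gripper":0,"linear":[-0.0018,-0.0171,0],"delta_rot":[0,0,0]},{"gripper":0,"linear":[-0.0018,-0.0171,0],"delta_rot":[0,0,0]},{"gripper":0,"linear":[0,0,0],"delta_rot":[0,0,0]},{"gripper":0,"linear":[0,0,0],"delta_rot":[0,0,0]},{"gripper":0,"linear":[0,0,0],"delta_rot":[0,0,0]},{"gripper":0,"linear":[0,0,0],"delta_rot":[0,0,0]}]' >/dev/null; python3 -c "$L"
python3 -m handwheel '[{"gripper":0,"linear":[-0.0026,-0.0169,0],"delta_rot":[0,0,0]},{"gripper":0,"linear":[-0.0026,-0.0169,0],"delta_rot":[0,0,0]},{"gripper":0,"linear":[-0.0026,-0.0169,0],"delta_rot":[0,0,0]},{"gripper":0,"linear":[-0.0026,-0.0169,0],"delta_rot":[0,0,0]},{"gripper":0,"linear":[0,0,0],"delta_rot":[0,0,0]},{"gripper":0,"linear":[0,0,0],"delta_rot":[0,0,0]},{"gripper":0,"linear":[0,0,0],"delta_rot":[0,0,0]},{"gripper":0,"linear":[0,0,0],"delta_rot":[0,0,0]}]' >/dev/null; python3 -c "$L"
python3 -m handwheel '[{"gripper":0,"linear":[-0.0035,-0.0168,0],"delta_rot":[0,0,0]},{"gripper":0,"linear":[-0.0035,-0.0168,0],"delta_rot":[0,0,0]},{"gripper":0,"linear":[-0.0035,-0.0168,0],"delta_rot":[0,0,0]},{"gripper":0,"linear":[-0.0035,-0.0168,0],"delta_rot":[0,0,0]},{"gripper":0,"linear":[0,0,0],"delta_rot":[0,0,0]},{"gripper":0,"linear":[0,0,0],"delta_rot":[0,0,0]},{"gripper":0,"linear":[0,0,0],"delta_rot":[0,0,0]},{"gripper":0,"linear":[0,0,0],"delta_rot":[0,0,0]}]' >/dev/null; python3 -c "$L"
```

```text
t 21.2 ang 0.424 r 0.1384 Ft -9.54 Fr -2.33 z 0.1423 w 0.0171
t 22.0 ang 0.481 r 0.1383 Ft -7.0 Fr -2.54 z 0.1423 w 0.0171
t 22.8 ang 0.538 r 0.1382 Ft -4.69 Fr -4.2 z 0.1423 w 0.0172
```

Click 3 was felt (peak at 0.424, given back at 0.538). The last step goes to mid-notch, then I'll verify with pictures.

```bash
L='from h import *;lev()'
python3 -m handwheel '[{"gripper":0,"linear":[-0.004,-0.0166,0],"delta_rot":[0,0,0]},{"gripper":0,"linear":[-0.004,-0.0166,0],"delta_rot":[0,0,0]},{"gripper":0,"linear":[-0.004,-0.0166,0],"delta_rot":[0,0,0]},{"gripper":0,"linear":[-0.004,-0.0166,0],"delta_rot":[0,0,0]},{"gripper":0,"linear":[0,0,0],"delta_rot":[0,0,0]},{"gripper":0,"linear":[0,0,0],"delta_rot":[0,0,0]},{"gripper":0,"linear":[0,0,0],"delta_rot":[0,0,0]},{"gripper":0,"linear":[0,0,0],"delta_rot":[0,0,0]}]' >/dev/null; python3 -c "$L"
python3 - <<'E'
from h import *
snap('wrist','w5');snap('scene','s5');st()
a=cv2.imread('pics/w5.png')[100:480,120:520];b=cv2.imread('pics/s5.png')[180:370,230:430]
cv2.imwrite('pics/c5.png',np.hstack([a,cv2.resize(b,(400,380))]))
E
```

```text
t 23.6 ang 0.589 r 0.1382 Ft -3.7 Fr -4.56 z 0.1423 w 0.0168
clock 23.7
q [-1.5500e-02 -3.4100e-02 -2.0400e-01  1.3968e+00  9.0000e-04  3.8610e-01]
eef_pos [0.4899 0.0596 0.1423]
force [4.8233 2.6417 4.5421]
moment [ 0.7293 -0.9158 -0.016 ]
width 0.0174
gripper_force 39.5463
[[-0.92   0.391  0.004]
 [ 0.391  0.92   0.001]
 [-0.004  0.002 -1.   ]]
```

View pics/c5.png

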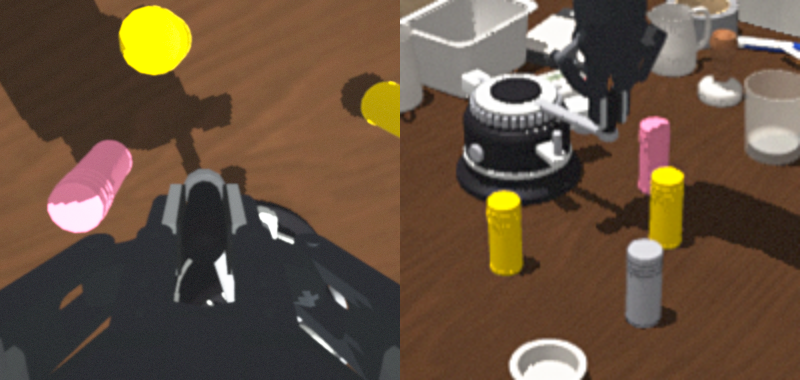

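The grip is held between the pads with the lever past the bare post, and the cap stands upright on the table at about native (352,320). The lever reads 0.589 rad after three counted clicks, so I'm handing it in.

```bash
python3 -c "from cell import manip;print(manip.close_job())"
```

```text
the job is handed in; nothing more can be done
None
```

The lock cap stands upright on the bare table at about (0.36, 0.19) m, and the fingers are still gripping the lever at the third click (about 0.589 rad, three clicks counted by feel); the job is handed in, but the hand-in returned no verdict.

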